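Set the laminator for thick card and start it

TASK

Get the laminator on the craft table ready for thick card: with a fingertip, push the lever on its top along its slot, past the click of the first stop and all the way to the second, last stop, and leave it there. Then, not before, press the round start button on the same top fully down with a fingertip, let it come up and move clear. Grasp and lift nothing, do not shove the laminator along the table, and leave the glue stick, the rubber stamp and the tin where they are.

Things in the scene. Friction and masses are not known exactly. Their poses are not given: they have to be found in the camera images.
- laminator: Laminator, a white box 150 (x) by 360 (y) by 75 mm high, loose on rubber feet, about 3.4 kg. Origin: centre of its underside; y along its length, z up. Thin infeed tray at the -x side out to x = -133 mm, 37 mm high. Flat top (z = 75 mm) bears only the start button at (0, -115) mm and the lever, whose slot runs along y from 30 to 86 mm at x = 0; black bars mark its three positions.
- lever (a joint): Lever along its slot in m: 0 = off (starts here), 0.028 = first stop (click detent), 0.056 = second, last stop (end of slot). Grows towards the laminator's +y. A sprung detent pulls the lever into the nearest of the three; getting out of one takes about 4 to 6 N. The slot's end is rigid.
- lever_grip (a point): Centre of the lever's upright black paddle; moves with it. Paddle 26 mm wide (laminator x), 10 mm thick (laminator y), from 3 to 33 mm above the laminator's top; this point is 18 mm above the top. A 3 mm high foot, 30 by 16 mm, surrounds its base. Push on the broad face that looks to the laminator's -y. Same axes as the laminator.
- start (a joint): Press depth of the start button in m: 0 = up, 0.006 = fully down; it springs back when let go. Fully down takes about 5 N, and then it is rigid.
- start_top (a point): Centre of the top face of the start button, a round black cap of 28 mm diameter in a round grey housing on the laminator's top. It is pressed straight down 6 mm.
- glue_mid (a point): Centre of a white glue stick standing upright on the table beside one end of the laminator: 29 mm diameter, 92 mm tall, point half-way up. To be left alone.
- stamp_mid (a point): Centre of a turned wooden rubber stamp standing upright on the table beside the other end of the laminator: foot 40 mm diameter, 74 mm tall, point half-way up. To be left alone. (It and the glue stick may have changed ends.)
- tin_mid (a point): Centre of a flat aluminium tin, 73 by 113 by 40 mm high, lying on the table behind the laminator (its +x side). To be left alone.

How it is judged:
On the way, in this order (a step that is already met when the one before it is completed fails the run):
1. the lever rests at its second, last stop (value of joint lever above 0.053 m), for 0.2 s.
2. the start button is pressed down (value of joint start above 0.0045 m), for 0.02 s.
At the end, for the whole second after the job is handed in: The lever is at its second stop (within 3 mm of the end of the slot), the start button has been pressed at least 4.5 mm after that and is up again (within 1.5 mm), the laminator stands flat and still within 30 mm of where it was, and the glue stick, stamp and tin are within 20 mm of where they were (value of joint lever above 0.053 m and value of joint start below 0.0015 m and linear speed of laminator below 0.02 m/s and distance of laminator from where it was at the start of the episode below 0.03 m and angle between laminator's own z axis and vertical below 0.05 rad and distance of each of glue_mid, stamp_mid, tin_mid from where it was at the start of the episode below 0.02 m); the robot touches nothing.
It fails at once if the start button is pressed before the lever is at its second stop (value of joint start above 0.003 m and value of joint lever below 0.051 m).
It fails at once if the laminator is lifted, tipped or shoved more than 30 mm (distance of laminator from where it was at the start of the episode above 0.03 m or angle between laminator's own z axis and vertical above 0.1 rad).
It fails at once if the glue stick, the stamp or the tin is lifted, carried or knocked away (distance of any of glue_mid, stamp_mid, tin_mid from where it was at the start of the episode above 0.02 m).
It also fails if it takes over 48 s, if anything falls off the work surface, if the arm or the gripper's body presses on something with over 40 N, if the wrist force passes 120 N, or if a joint passes its speed limit or range.

ROBOT

A 6-joint arm with a two-finger parallel gripper is mounted at the origin on the work surface. World frame = base frame: x ahead of the robot, y to its left, z up, the work surface at z = 0. Lengths are in m, angles in rad, forces in N, time in s.
With the tool pointing down it reaches from about 0.225 to 0.875 m from the base axis. Payload 3.4 kg.
Tool frame: the origin (TCP) lies at the very end of the fingers, on their centre line; the grasp point (between the pads) lies 19 mm behind it; z points along the fingers, y is the line along which they close (so a half turn about z gives the same grasp; the last joint's range is limited). The gripper opens to 85 mm and grips with 20 to 120 N. Pads are 22 mm wide; open, the fingers measure 114 mm over their backs; the gripper's body (76 mm by 85 mm) begins 54 mm behind the grasp point. The pads swing forward as they close: fully open they stand 13 mm farther back than shut.
Start: joints at [1.029, 0.276, 1.505, -0, 1.361, -0.121], TCP at [0.235, 0.525, 0.231] pointing down, gripper open.
Joint ranges: [-2.89, 2.89], [-0.75, 2.08], [0.22, 2.7], [-1.18, 4.32], [0.11, 2.71], [-2.7, 2.7]. Speed limits (rad/s): [2.57, 2.57, 3.14, 3.14, 3.14, 3.14].

INTERFACE

Orientations are given as a unit quaternion [w, x, y, z].
In Python, from rig import readout, vision, manip gives the robot as it stands.
- The arm moves only by the shell command python3 -m handwheel 'ROWS' [FORCE]. ROWS is JSON, a list of rows, each a list of 3 entries, a list of its own where there are three numbers: the shift along the tool's x, y, z in mm, then the turn, a rotation vector about the tool's x, y, z in units of 6 degrees (1.0 is 6 degrees), then the closure, from -1 (fully open) to 1 (shut), so that 0 is half open. A call has 1 to 20 rows; each row shifts and turns the commanded pose from where the row before left it, along the tool's axes as they then stand; what a row does not reach is not made up. A row lasts 1/8 s, in which the tool goes at most 62.5 mm and 10.7 degrees, less where a joint would pass 70% of its speed; a pose out of reach is approached as far as the arm can. A call is refused whole if a number of a shift passes 62.5 or a number of a turn 1, either way. A call with a gripper value outside its range is refused whole. The fingers move at their own pace and stop on an object; FORCE is the grip in N (left out, the last holds). Time passes only in rows, so rows that do not move let the fingers close. It gives the time, the measured TCP pose, the force, the opening and the grip force at its end, in the units of the state.
- readout.get_state(): the state, without advancing time (a new reading comes with each control period).
- vision.get_image(name): name is "scene" or "top"; returns the picture (384x512x3 uint8, blue, green, red); there is no depth.
- vision.camera_params(name): a dict with "intrinsics" (3x3 intrinsics, pixels), "rvec" (rotation vector, rad) and "tvec" (3), from world to camera coordinates, as OpenCV has them. Camera axes: x right, y down, z forward; pixel columns grow to the right and rows downward; lengths in m; the calibration is good to about 2 mm. A picture is of the moment at which its call begins. camera_params takes no time and is no camera call.
- manip.sign_off(): hands the job in; it is judged then, once.
The state is a dict: "clock": time; "qpos": joint angles; "qd": joint speeds; "effort": joint torques, N m; "position": TCP position; "ee_rot": TCP orientation; "contact_force": force on the tool from outside, world axes, zero at the start; "moment": the same for the moment, N m; "width": finger opening in m; "gripper_force": force on a finger pad.
Only numpy, scipy, OpenCV 4.12 (cv2) and the standard library are available. Lean on these libraries where they do the work, as an engineer would, in place of code of your own. Each camera call takes 0.05 s, during which the arm holds its last target. There are 200 camera calls.

## Working session

There is one attempt and no reset: what is moved stays moved. The work goes in short steps, Python scripts to look and compute and a shell command to move; the robot and the scene stay as the last step left them, time stands still between calls to the robot, and variables do not carry over. Pictures are saved under pics/ and viewed, at most 10 in all, crops included, and the job is handed in when it is done.

```bash
mkdir -p pics
python3 - <<'E'
from rig import readout, vision
import cv2
s=readout.get_state();print(s['clock'],s['position'],s['ee_rot'],s['width'])
for n in('scene','top'):
    cv2.imwrite(f'pics/{n}0.png',vision.get_image(n));p=vision.camera_params(n);print(n,p)
E
```

```text
0.0 [0.23464072 0.5243581  0.23041293] [-2.95199862e-04  2.08870455e-01  9.77942863e-01 -8.95600283e-04] 0.08547748241889898
scene {'intrinsics': array([[452.04311764,   0.        , 249.98794139],
       [  0.        , 452.04311764, 186.23180787],
       [  0.        ,   0.        ,   1.        ]]), 'rvec': array([ 1.77059419,  1.73055239, -0.74175879]), 'tvec': array([-0.01373849, -0.36316531,  1.58096882])}
top {'intrinsics': array([[451.78154957,   0.        , 255.8897084 ],
       [  0.        , 451.78154957, 188.93899973],
       [  0.        ,   0.        ,   1.        ]]), 'rvec': array([ 2.18086584, -2.16661446,  0.08446755]), 'tvec': array([0.02575662, 0.61993106, 1.1935446 ])}
```

View pics/top0.png

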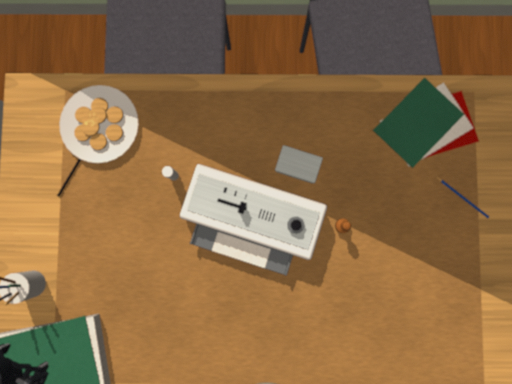

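View pics/scene0.png

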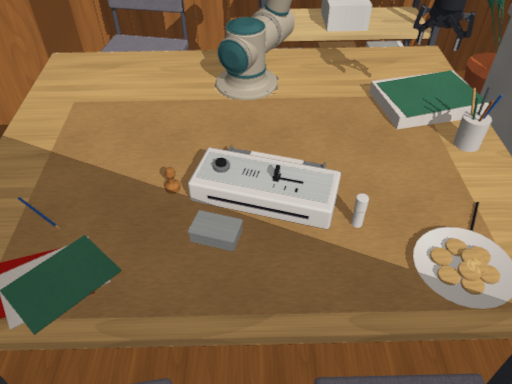

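The top view shows the laminator's lever paddle near (241,208), with its slot running left to about (219,200), and the button near (296,225). The glue stick is at (168,172), the stamp at (344,225) and the tin at (299,164). The scene view matches: button (221,163), lever (277,172).

```bash
cat > h.py <<'E'
import numpy as np,cv2
from rig import vision
def ray(n,uv,z):
    p=vision.camera_params(n);R=cv2.Rodrigues(p['rvec'])[0];t=p['tvec']
    d=R.T@np.linalg.solve(p['intrinsics'],[*uv,1]);c=-R.T@t
    return c+d*(z-c[2])/d[2]
def tri(a,b):
    P=[]
    for n in('top','scene'):
        p=vision.camera_params(n);P.append(p['intrinsics']@np.c_[cv2.Rodrigues(p['rvec'])[0],p['tvec']])
    X=cv2.triangulatePoints(*P,np.float64(a).reshape(2,1),np.float64(b).reshape(2,1))[:,0];return X[:3]/X[3]
E
python3 - <<'E'
from h import *
t=cv2.imread('pics/top0.png');s=cv2.imread('pics/scene0.png')
a=cv2.resize(t[155:275,175:355],None,fx=4.4,fy=4.4,interpolation=cv2.INTER_CUBIC);cv2.imwrite('pics/c1.png',a)
b=cv2.resize(s[140:225,185:345],None,fx=5,fy=5,interpolation=cv2.INTER_CUBIC);cv2.imwrite('pics/c2.png',b)
m=(t.min(2)>175).astype(np.uint8);m[:160]=0;m[270:]=0;m[:,:182]=0;m[:,335:]=0
m=cv2.morphologyEx(m,cv2.MORPH_CLOSE,np.ones((3,3)))
c=max(cv2.findContours(m,0,2)[0],key=cv2.contourArea)
bx=cv2.boxPoints(cv2.minAreaRect(c));print(bx)
q=np.array([ray('top',u,.075) for u in bx]);print(q.round(4),q.mean(0),np.linalg.norm(q-np.roll(q,1,0),axis=1))
for n,im,roi in(('top',t,(185,245,215,315)),('scene',s,(150,200,205,310))):
    k=(im.max(2)<60).astype(np.uint8);M=np.zeros_like(k);r=roi;M[r[0]:r[1],r[2]:r[3]]=k[r[0]:r[1],r[2]:r[3]]
    N,_,st,ce=cv2.connectedComponentsWithStats(M)
    print(n,[(st[i].tolist(),ce[i].round(1).tolist()) for i in range(1,N)])
E
```

```text
[[179.3938  216.09293]
 [196.34148 163.46591]
 [325.82822 205.16504]
 [308.88055 257.79205]]
[[ 0.544   0.2266  0.075 ]
 [ 0.6813  0.1852  0.075 ]
 [ 0.5747 -0.1515  0.075 ]
 [ 0.4397 -0.1073  0.075 ]] [0.55991049 0.03824433 0.075     ] [0.34981633 0.1434629  0.35322002 0.14201641]
top [([219, 200, 27, 13, 67], [237.5, 206.1]), ([291, 220, 10, 10, 80], [295.8, 224.7])]
scene [([216, 158, 10, 9, 76], [220.5, 161.9]), ([273, 165, 30, 18, 105], [280.4, 175.3]), ([295, 189, 2, 3, 4], [295.8, 190.0]), ([208, 196, 18, 4, 30], [215.6, 197.9])]
```

View pics/c1.png

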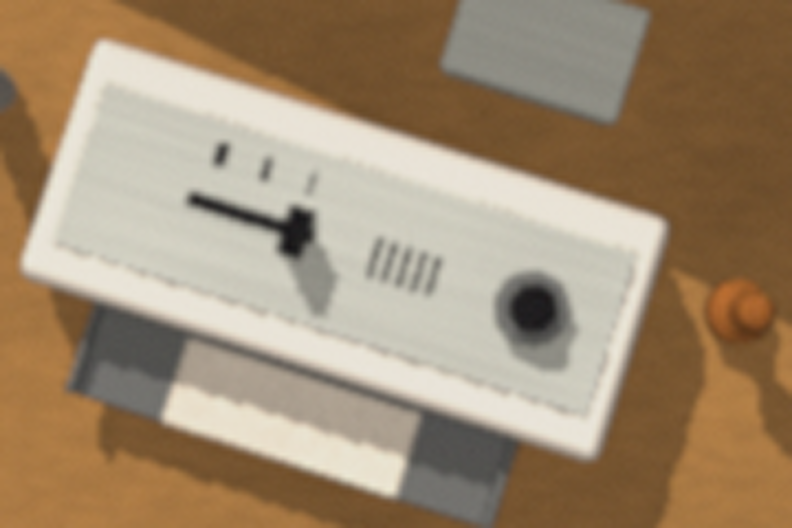

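View pics/c2.png

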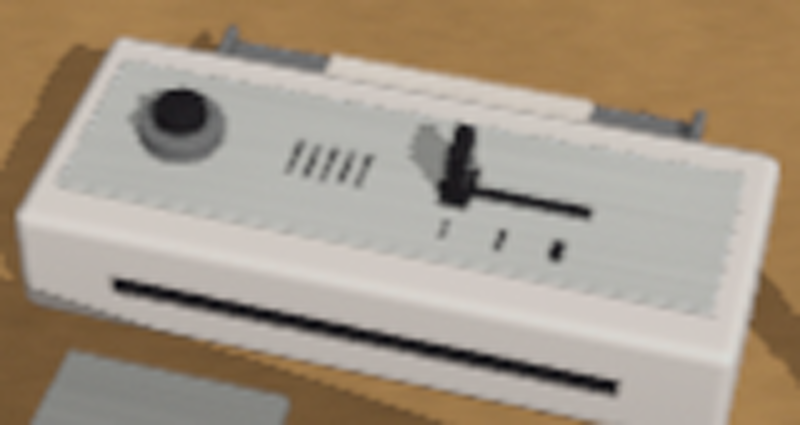

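In the top crop the lever paddle is centred near (296,231) and the slot's far end is at (190,199). The button cap is at (535,309), and the top's corners are at (104,40), (665,218), (597,460) and (22,270). In the scene crop the paddle spans (465,125) to (455,205), with the cap at (181,112).

Run:
```python
from h import *
from rig import readout
f=lambda x,y:(x/4.4+175-.4,y/4.4+155-.4)
C=np.array([ray('top',f(*u),.075) for u in((104,40),(665,218),(597,460),(22,270))])
print(C.round(4),np.linalg.norm(C-np.roll(C,1,0),axis=1),C.mean(0))
B=tri((295.8,224.7),(220.5,161.9));print('button tri',B,[ray('top',(295.8,224.7),z) for z in(.085,.09,.095,.1)])
e=ray('top',f(190,199),.075);P=ray('top',f(296,231),.1);print('slotend',e,'paddle',P, ray('scene',(182.5+.2+93.5,140+33-.2),.1))
y=(C[0]+C[3]-C[1]-C[2])[:2];y2=(e-B)[:2];print(np.degrees(np.arctan2(y[1],y[0])),np.degrees(np.arctan2(y2[1],y2[0])),np.linalg.norm(y2))
y/=np.linalg.norm(y);x=np.array([y[1],-y[0]]);c=C.mean(0)[:2]
for n,q in(('B',B),('e',e),('P',P)):print(n,x@(q[:2]-c),y@(q[:2]-c))
print('x',x,'y',y)
R=cv2.Rodrigues(np.zeros(3))[0]
from scipy.spatial.transform import Rotation as Ro
w=readout.get_state()['ee_rot'];print(Ro.from_quat(np.r_[w[1:],w[0]]).as_matrix().round(3))
```

```text
[[ 0.6808  0.1803  0.075 ]
 [ 0.5773 -0.1513  0.075 ]
 [ 0.4363 -0.1109  0.075 ]
 [ 0.5443  0.226   0.075 ]] [0.14394849 0.34732007 0.14667762 0.35384542] [0.55966182 0.03603572 0.075     ]
button tri [ 0.52371453 -0.07128342  0.08985332] [array([ 0.52376789, -0.0731605 ,  0.085     ]), array([ 0.52373142, -0.07275944,  0.09      ]), array([ 0.52369494, -0.07235838,  0.095     ]), array([ 0.52365847, -0.07195732,  0.1       ])]
slotend [0.58668189 0.12792101 0.075     ] paddle [0.5671168  0.06435368 0.1       ] [0.57974002 0.06732465 0.1       ]
72.445477540855 72.45855819704386 0.20891933945479613
B -0.0019043603922449027 -0.11316350240776092
e -0.0019520567854190184 0.09575583160247957
P -0.0014332618836035136 0.029247720515979566
x [ 0.95343037 -0.30161322] y [0.30161322 0.95343037]
[[-0.913  0.409 -0.001]
 [ 0.409  0.913 -0.001]
 [ 0.    -0.002 -1.   ]]
```

The points agree with the known sizes: yaw 72.45°, button and lever at their expected local coordinates, cap height about 90 mm. I'll move over the laminator with the gripper shut.

```bash
python3 -m handwheel '[[[-31,-20,0],[0,0,0],1],[[-31,-20,0],[0,0,0],1],[[-31,-20,0],[0,0,0],1],[[-31,-20,0],[0,0,0],1],[[-31,-20,0],[0,0,0],1],[[-31,-20,0],[0,0,0],1],[[-31,-20,0],[0,0,0],1],[[-31,-20,0],[0,0,0],1],[[-31,-20,0],[0,0,0],1],[[-31,-20,0],[0,0,0],1],[[-31,-20,0],[0,0,0],1],[[-31,-20,0],[0,0,0],1],[[-31,-20,0],[0,0,0],1],[[-31,-20,0],[0,0,0],1],[[-31,-20,0],[0,0,0],1],[[-31,-20,0],[0,0,0],1],[[0,0,30],[0,0,-0.55],1],[[0,0,30],[0,0,-0.55],1],[[0,0,20],[0,0,0],1],[[0,0,0],[0,0,0],1]]' 40
cat >> h.py <<'E'
def lam():
    from rig import readout
    from scipy.spatial.transform import Rotation as Ro
    s=readout.get_state();w=s['ee_rot'];M=Ro.from_quat(np.r_[w[1:],w[0]]).as_matrix()
    y=np.array([.3016,.9534]);x=np.array([y[1],-y[0]]);d=s['position'][:2]-[.5578,.0366]
    print('t',s['clock'],'lam xy',x@d*1e3,y@d*1e3,'z',s['position'][2]*1e3,'F',s['contact_force'].round(1),'w',s['width']);print(M.round(3).tolist())
    print('tool x,y in lam:',[(x@M[:2,i],y@M[:2,i]) for i in(0,1)])
E
python3 - <<'E'
from h import *
lam();a=vision.get_image('top')
cv2.imwrite('pics/t1.png',cv2.resize(a[155:275,175:355],None,fx=4.4,fy=4.4,interpolation=2))
a=vision.get_image('scene')
cv2.imwrite('pics/s1.png',cv2.resize(a[100:225,185:345],None,fx=4.4,fy=4.4,interpolation=2))
E
```

```text
clock: 2.6
position: [0.5553, 0.0303, 0.1494]
ee_rot: [-0.002, 0.152, 0.988, -0.0]
contact_force: [0.6, -0.3, -0.1]
width: -0.0001
gripper_force: 0.0
t 2.6 lam xy -0.46175266559996364 -6.803812389241357 z 149.37742204454963 F [ 0.6 -0.3 -0.1] w -0.0001029635209549001
[[-0.954, 0.301, -0.005], [0.301, 0.954, 0.0], [0.005, -0.001, -1.0]]
tool x,y in lam: [(np.float64(-0.999955764774478), np.float64(-0.0006415226140430241)), (np.float64(-0.0006463288990116903), np.float64(0.9999663312571113))]
```

View pics/s1.png

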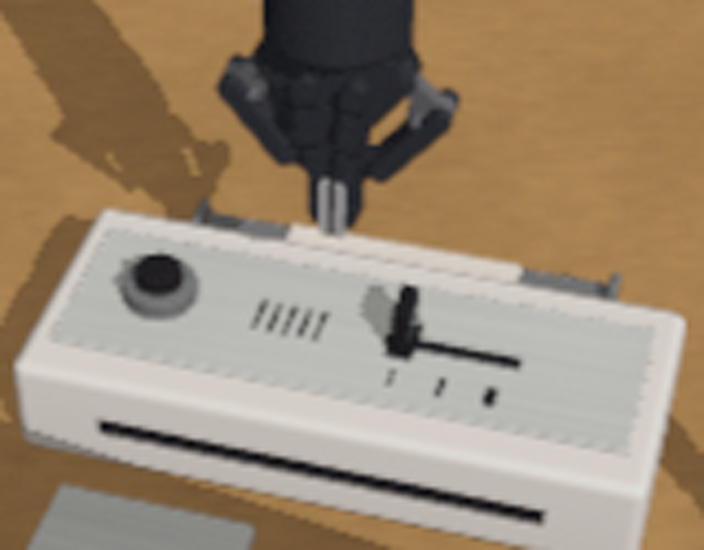

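The view shows the closed fingertip near (333,235) above the deck, left of the paddle at (405,320) and aligned with the slot. The knuckles are high enough to clear the paddle. Next I'll descend and approach.

```bash
python3 -m handwheel '[[[0,0,20],[0,0,0],1],[[0,0,20],[0,0,0],1],[[0,0,15],[0,0,0],1],[[0,0,6],[0,0,0],1],[[0,0,0],[0,0,0],1],[[0,5,0],[0,0,0],1],[[0,5,0],[0,0,0],1],[[0,3,0],[0,0,0],1],[[0,3,0],[0,0,0],1],[[0,3,0],[0,0,0],1],[[0,0,0],[0,0,0],1]]'; python3 -c "
from h import *
lam()"
```

```text
clock: 4.08
position: [0.5627, 0.0485, 0.0903]
ee_rot: [0.0, 0.152, 0.988, 0.0]
contact_force: [0.0, 0.5, 0.0]
width: 0.0002
gripper_force: 0.0
t 4.075 lam xy 1.0716715883201546 12.825829737804245 z 90.25975742506675 F [0.  0.5 0. ] w 0.0002103767371965778
[[-0.954, 0.301, 0.0], [0.301, 0.954, 0.0], [0.0, 0.0, -1.0]]
tool x,y in lam: [(np.float64(-0.9999664738255634), np.float64(-0.0010822111025887925)), (np.float64(-0.0010822105753651179), np.float64(0.9999664707294619))]
```

```bash
python3 -m handwheel '[[[0,2,0],[0,0,0],1],[[0,2,0],[0,0,0],1],[[0,2,0],[0,0,0],1],[[0,0,0],[0,0,0],1]]'|grep -E "pos|contact"; python3 -m handwheel '[[[0,2,0],[0,0,0],1],[[0,2,0],[0,0,0],1],[[0,2,0],[0,0,0],1],[[0,2,0],[0,0,0],1],[[0,0,0],[0,0,0],1]]'|grep -E "pos|contact"; python3 -c "
from h import *
lam()
a=vision.get_image('scene')
cv2.imwrite('pics/s2.png',cv2.resize(a[100:225,185:345],None,fx=4.4,fy=4.4,interpolation=2))"
```

```text
position: [0.5643, 0.0537, 0.0903]
contact_force: [-1.0, -2.5, -0.3]
position: [0.5671, 0.0625, 0.0903]
contact_force: [-0.3, -1.5, -0.2]
t 5.2 lam xy 1.0567400578754693 27.526571430403674 z 90.28077594182265 F [-0.3 -1.5 -0.2] w 3.88004168140983e-05
[[-0.954, 0.301, 0.001], [0.301, 0.954, 0.001], [-0.0, 0.002, -1.0]]
tool x,y in lam: [(np.float64(-0.9999668911315764), np.float64(-0.0005745756433063983)), (np.float64(-0.0005747018156662926), np.float64(0.9999656566319169))]
```

View pics/s2.png

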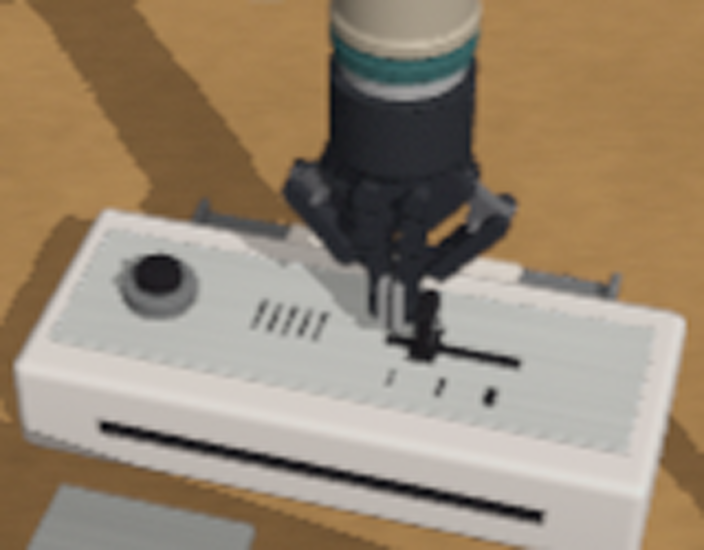

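The fingertip is against the paddle's face at about (420,330), and the lever is roughly 12 mm along its slot. The laminator has not moved. I'll continue past the first stop.

```bash
python3 -m handwheel '[[[0,3,0],[0,0,0],1],[[0,3,0],[0,0,0],1],[[0,3,0],[0,0,0],1],[[0,3,0],[0,0,0],1],[[0,3,0],[0,0,0],1],[[0,3,0],[0,0,0],1],[[0,2,0],[0,0,0],1],[[0,2,0],[0,0,0],1],[[0,0,0],[0,0,0],1]]'|grep -E "pos|contact"; python3 -m handwheel '[[[0,2,0],[0,0,0],1],[[0,2,0],[0,0,0],1],[[0,2,0],[0,0,0],1],[[0,2,0],[0,0,0],1],[[0,2,0],[0,0,0],1],[[0,2,0],[0,0,0],1],[[0,2,0],[0,0,0],1],[[0,0,0],[0,0,0],1]]'|grep -E "pos|contact"; python3 -c "
from h import *
lam()"
```

```text
position: [0.5733, 0.0821, 0.0903]
contact_force: [-0.6, -3.4, 1.9]
position: [0.5778, 0.0963, 0.0903]
contact_force: [0.4, -0.0, -0.2]
t 7.375 lam xy 1.0327029161295698 62.90267789116294 z 90.3048557911858 F [ 0.4 -0.  -0.2] w 0.00014695257085941597
[[-0.954, 0.301, 0.0], [0.301, 0.954, 0.0], [-0.0, 0.0, -1.0]]
tool x,y in lam: [(np.float64(-0.9999666017923975), np.float64(-0.0009542003784337608)), (np.float64(-0.0009542232346284728), np.float64(0.9999665495341937))]
```

The force is gone, so the lever has snapped ahead. I'll follow it until the tip touches the end stop.

```bash
python3 -m handwheel '[[[0,2,0],[0,0,0],1],[[0,2,0],[0,0,0],1],[[0,2,0],[0,0,0],1],[[0,0,0],[0,0,0],1]]'|grep -E "pos|contact"; python3 -m handwheel '[[[0,1,0],[0,0,0],1],[[0,1,0],[0,0,0],1],[[0,0,0],[0,0,0],1]]'|grep -E "pos|contact"; python3 -c "
from h import *
lam()
a=vision.get_image('scene')
cv2.imwrite('pics/s3.png',cv2.resize(a[100:225,185:345],None,fx=4.4,fy=4.4,interpolation=2))"
```

```text
position: [0.5796, 0.1018, 0.0903]
contact_force: [0.3, 0.3, -0.8]
position: [0.5801, 0.1037, 0.0903]
contact_force: [0.4, -0.6, 0.5]
t 8.25 lam xy 1.0608748853987058 70.67223849643459 z 90.32051968065996 F [ 0.4 -0.6  0.5] w 0.0002250843068389439
[[-0.954, 0.301, 0.0], [0.301, 0.954, 0.0], [-0.0, 0.0, -1.0]]
tool x,y in lam: [(np.float64(-0.9999667439012951), np.float64(-0.0007914815070560592)), (np.float64(-0.000791491210572149), np.float64(0.9999667360774495))]
```

View pics/s3.png

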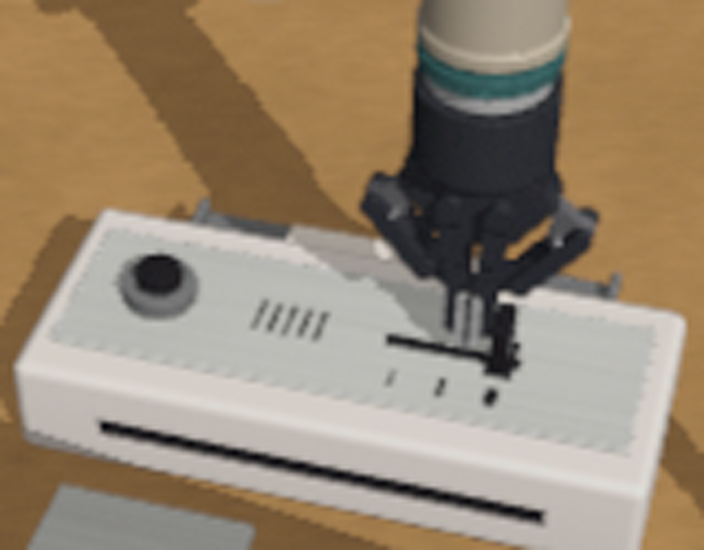

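The lever's foot is now at about (503,365), next to the thick third bar at (490,397) and at the end of the slot. One small push will confirm it is against the end.

```bash
python3 -m handwheel '[[[0,1,0],[0,0,0],1],[[0,0,0],[0,0,0],1]]'|grep -E "pos|contact"; python3 -m handwheel '[[[0,1,0],[0,0,0],1],[[0,0,0],[0,0,0],1]]'|grep -E "pos|contact"
```

```text
position: [0.5802, 0.1041, 0.0903]
contact_force: [-1.6, -1.5, 0.6]
position: [0.5803, 0.1042, 0.0903]
contact_force: [-1.1, -5.1, 1.9]
```

The tip has stopped moving while force builds to 5 N at y ≈ 71.4 mm, where the end was expected. The lever is at its last stop. I'll back off, rise and move over the button.

```bash
python3 -m handwheel '[[[0,-4,0],[0,0,0],1],[[0,-8,0],[0,0,0],1],[[0,0,-20],[0,0,0],1],[[0,0,-20],[0,0,0],1],[[1,-25,0],[0,0,0],1],[[0,-30,0],[0,0,0],1],[[0,-30,0],[0,0,0],1],[[0,-30,0],[0,0,0],1],[[0,-30,0],[0,0,0],1],[[0,-30,0],[0,0,0],1],[[0,0,0],[0,0,0],1],[[0,0,10],[0,0,0],1],[[0,0,10],[0,0,0],1],[[0,0,6],[0,0,0],1],[[0,0,0],[0,0,0],1]]'|grep -E "pos|contact"; python3 -c "
from h import *
lam()
a=vision.get_image('scene')
cv2.imwrite('pics/s4.png',cv2.resize(a[100:225,185:345],None,fx=4.4,fy=4.4,interpolation=2))"
```

```text
position: [0.523, -0.0718, 0.1034]
contact_force: [-0.2, -0.2, 0.1]
t 10.675 lam xy -0.4277762292394185 -113.86657884699814 z 103.39318876355443 F [-0.2 -0.2  0.1] w 3.3413411027937286e-05
[[-0.954, 0.3, -0.002], [0.3, 0.954, 0.001], [0.002, 0.0, -1.0]]
tool x,y in lam: [(np.float64(-0.9999641454285061), np.float64(-0.0016122085378893433)), (np.float64(-0.0016119803117641896), np.float64(0.9999657519233137))]
```

View pics/s4.png

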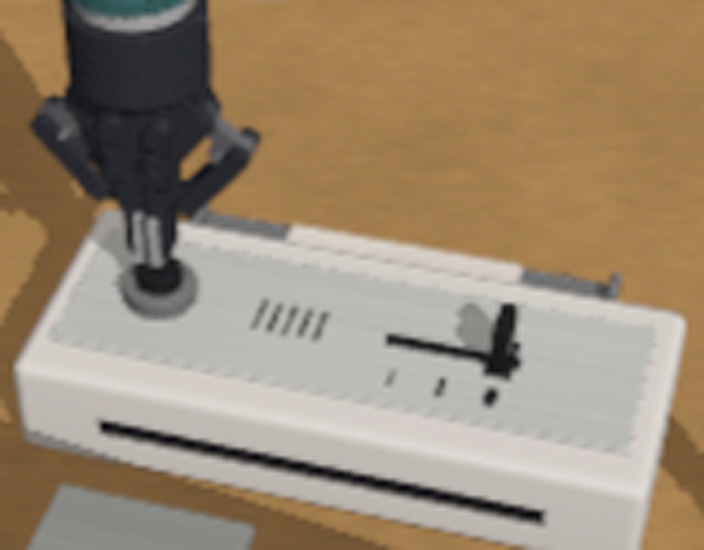

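The lever stays at the slot end, around (503,340), and the fingertip is just above the cap at (155,270). I'll press now, watching the force.

```bash
python3 -m handwheel '[[[0,0,3],[0,0,0],1],[[0,0,3],[0,0,0],1],[[0,0,3],[0,0,0],1],[[0,0,3],[0,0,0],1],[[0,0,0],[0,0,0],1]]'|grep -E "pos|contact"; python3 -m handwheel '[[[0,0,2],[0,0,0],1],[[0,0,0],[0,0,0],1]]'|grep -E "pos|contact";python3 -m handwheel '[[[0,0,2],[0,0,0],1],[[0,0,0],[0,0,0],1]]'|grep -E "pos|contact"
```

```text
position: [0.5236, -0.0726, 0.0925]
contact_force: [-1.2, -0.9, 3.6]
position: [0.5236, -0.0725, 0.091]
contact_force: [-2.2, 0.3, 8.0]
position: [0.5237, -0.0726, 0.0908]
contact_force: [-4.7, 1.2, 19.7]
```

It has gone rigid at 90.8 mm with about 20 N. I'll release in steps to check the stroke, then clear.

```bash
for i in 1; do python3 -m handwheel '[[[0,0,-4],[0,0,0],1],[[0,0,0],[0,0,0],1]]'|grep -E "pos|contact"; python3 -m handwheel '[[[0,0,-2],[0,0,0],1],[[0,0,0],[0,0,0],1]]'|grep -E "pos|contact"; python3 -m handwheel '[[[0,0,-2],[0,0,0],1],[[0,0,0],[0,0,0],1]]'|grep -E "pos|contact"; python3 -m handwheel '[[[0,0,-2],[0,0,0],1],[[0,0,0],[0,0,0],1]]'|grep -E "pos|contact"; done
python3 -m handwheel '[[[0,0,-10],[0,0,0],1],[[0,0,-30],[0,0,0],1],[[0,0,-40],[0,0,0],1],[[40,0,-20],[0,0,0],1],[[60,0,0],[0,0,0],1],[[60,0,0],[0,0,0],1],[[0,0,0],[0,0,0],1],[[0,0,0],[0,0,0],1]]'|grep -E "pos|contact"
python3 - <<'E'
from h import *
t=vision.get_image('top');s=vision.get_image('scene')
print(cv2.imwrite('pics/f.png',np.hstack([cv2.resize(t[150:280,160:360],None,fx=2,fy=2,interpolation=2),cv2.resize(s[130:260,160:360],None,fx=2,fy=2,interpolation=2)])))
a=cv2.imread('pics/top0.png');d=cv2.absdiff(a,t).max(2)[150:280,160:360];print((d>60).sum())
E
```

```text
position: [0.5237, -0.0726, 0.0927]
contact_force: [-0.8, 0.7, 4.5]
position: [0.5236, -0.0726, 0.0942]
contact_force: [-0.3, -1.3, 2.8]
position: [0.5236, -0.0726, 0.0962]
contact_force: [0.2, -0.3, 0.9]
position: [0.5231, -0.0725, 0.098]
contact_force: [-0.0, 0.8, 1.3]
position: [0.3719, -0.0246, 0.1992]
contact_force: [0.9, -0.9, 0.5]
True
229
```

View pics/f.png

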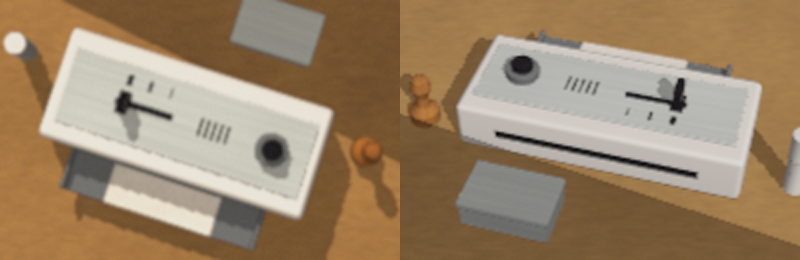

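The final view shows the lever at the third bar, at (125,103) in the top half, with the button up and everything else in place. The spring force ran from about 97 mm down to a rigid 91 mm, which is the full 6 mm stroke.

```bash
python3 -c "
from rig import manip;print(manip.sign_off())"
```

```text
the job is handed in; nothing more can be done
None
```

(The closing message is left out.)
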